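# Tighten a bearing retaining ring with a pin spanner

### The job

Take the pin spanner out of its wooden holder, seat both its pins fully in the two holes of the bearing housing's retaining ring, and turn the ring clockwise with it until the ring comes up against its stop. Never lean on the ring or wrench it against the stop; then put the spanner back in its holder, pins in the holes and bar flat on the wood, without disturbing the other things on the bench.

Things in the scene. Friction and masses are not known exactly. Their poses are not given: they have to be found in the camera images.
- spanner_grip (a point): Middle of the spanner's grip: an upright flat steel wing 40 mm long (along x), 14 mm thick (along y), 40 mm high, standing on the bar. The point is 28 mm above the bar's underside and 36 mm above the pin tips; z up, x along the bar. The loose spanner (130 to 200 g) is the same turned by half a turn; it starts standing in the holder.
- spanner_bar (a point): Middle of the underside of the spanner's flat bar, 70 x 22 mm (x, y), 8 mm thick. Two round pins 7 mm thick point down from it, 26 mm either side of this point along x, 8 mm long, the last 1.5 mm tapered to 5 mm.
- holder_top (a point): Middle of the top face of the fixed wooden holder, a block 100 x 56 mm (x, y), 24 mm high, z up. Two round holes 11 mm wide and 14 mm deep lie 26 mm either side of the point along x. The spanner stands there, pins in the holes, its bar resting on the top face.
- foot: Bearing housing, fixed: grey foot plate 150 x 100 mm (x, y), 16 mm thick, origin under its middle; on it a round aluminium barrel 88 mm wide and, on top, the steel retaining ring. The barrel is set in the foot at another angle each time, so the line through the ring's two holes starts anywhere from 0.2 to 1.4 rad anticlockwise (from above) of the foot's x axis: it must be felt or seen.
- ring_centre (a point): Centre of the ring's flat top face, 62 mm above the bench, z up along the ring's axis; x along the foot's long side: the axes do not turn with the ring. Ring 76 mm outside, 30 mm inside (filled by the shaft end), 9 mm thick, with two round through holes 9 mm wide, opposite each other, centres 26 mm from the axis. With the spanner seated, its bar lies on this face.
- ring (a joint): How far the ring has been turned clockwise (seen from above), rad: starts between 0 and 0.2; hard stop at 1.0. It says nothing of where the holes stand. The ring turns stiffly (about 0.2 N m) and stays where it is left; turning does not lower it. It sits on a wave washer: pressed straight down it gives about 1 mm per 6 N, 2.5 mm at most, and springs back.
- small_tin: Small round tin, 52 mm wide, 26 mm high, loose bystander; origin under its middle.
- walnut_block: Walnut block 45 x 60 x 35 mm, loose bystander; origin under its middle.
- screw_jar: Jar of screws with a dark lid, 64 mm wide, 78 mm high, loose bystander; origin under its middle.
- brass_knob: Waisted brass drawer knob 29 mm wide, 32 mm high, loose bystander; origin under its middle.
Mind the look-alikes: they are no part of the job. What is shaped like the part that bears spanner_grip but green or turquoise is not meant. What is shaped like the part that bears holder_top but orange is not meant.

How it is judged:
By the outcome, as a careful person would: the job done as asked, in the order asked, and still so for the second after the job is handed in, with the robot touching nothing.
It also fails if it takes over 72 s, if anything falls off the work surface, if the arm or the gripper's body presses on something with over 40 N, if the wrist force passes 120 N, or if a joint passes its speed limit or range.

### The arm

A 6-joint arm with a two-finger parallel gripper is mounted at the origin on a cart in front of the work surface, level with it; the furniture and walls round the work are solid. World frame = base frame: x ahead of the robot, y to its left, z up, the work surface at z = 0. Lengths are in m, angles in rad, forces in N, time in s.
With the tool pointing down it reaches from about 0.3 to 0.85 m from the base axis. Payload 5.4 kg.
Tool frame: the origin (TCP) lies on the centre line of the jaws, within the pads' length; the fingertips stand 25 mm ahead of it and the grasp point (between the pads) lies 6 mm ahead of it; z points along the fingers, y is the line along which they close (so a half turn about z gives the same grasp; the last joint's range is limited). The gripper opens to 85 mm and grips with 20 to 120 N. Pads are 22 mm wide; open, the fingers measure 114 mm over their backs; the gripper's body (76 mm by 85 mm) begins 54 mm behind the grasp point. The pads swing forward as they close: fully open they stand 13 mm farther back than shut.
Start: joints at [0.991, 0.158, 1.597, -0, 1.386, -0.21], TCP at [0.208, 0.536, 0.256] pointing down, gripper open.
Joint ranges: [-2.91, 2.91], [-0.94, 2.29], [0.18, 2.7], [-1.29, 4.43], [0.17, 2.64], [-3, 3]. Speed limits (rad/s): [2.57, 2.57, 3.14, 3.14, 3.14, 3.14].

### API

Orientations are given as a unit quaternion [w, x, y, z].
In Python, from bench import env gives the robot as it stands.
- The arm moves only by the tool servo_tool, never from a script. Its argument "commands" is text: rows parted by semicolons, each of 6 numbers parted by spaces: the shift along the tool's x, y, z in m, then the turn, a rotation vector about the tool's x, y, z in rad. In form: dx dy dz wx wy wz; .... A call has 1 to 5 rows; each row shifts and turns the commanded pose from where the row before left it, along the tool's axes as they then stand; what a row does not reach is not made up. A row lasts 1/8 s, in which the tool goes at most 62.5 mm and 10.7 degrees, less where a joint would pass 70% of its speed; a pose out of reach is approached as far as the arm can. A call is refused whole if a number of a shift passes 0.0625 or a number of a turn 0.188, either way. A call with a gripper value outside its range is refused whole. "gripper" is the opening, from 0 (shut) to 1 (fully open), set as the call begins (left out, the last holds). The fingers move at their own pace and stop on an object; the grip force is fixed at half the most. Time passes only in rows, so rows that do not move let the fingers close. It gives the time, the measured TCP pose, the force, the opening and the grip force at its end, in the units of the state.
- env.observe(): the state, without advancing time (a new reading comes with each control period).
- env.read_camera(name): name is "side" or "top"; returns the picture (420x560x3 uint8, blue, green, red); there is no depth.
- env.camera_model(name): a dict with "camera_matrix" (3x3 intrinsics, pixels), "position" and "rotation" of the camera in the world. Camera axes: x right, y up, looking along -z (the intrinsics and any distortion apply to the point x, -y, -z); pixel columns grow to the right and rows downward; lengths in m; the calibration is good to about 2 mm. A picture is of the moment at which its call begins. camera_model takes no time and is no camera call.
- env.sign_off(): hands the job in; it is judged then, once.
Trained networks look in the newest picture that a camera, given by its name, has taken for a name from the list of things; names that differ only in an ending like _2 or _b are one class to them, and where a whole thing is asked for, a point or a joint stands for the part that bears it (a point fixed in the world has none). Each returns a list of dicts, best first, with "score" (0 to 1); they miss things now and then, are a little off and sometimes report something else, mostly with a low value. They report only what shows in the picture. A call takes as long as a camera call. They do not tell look-alikes from the thing itself.
- env.spot_in(camera, target): "uv" ([column, row] in pixels, amid what is visible of it).
The state is a dict: "time": time; "joint_positions": joint angles; "joint_velocities": joint speeds; "joint_efforts": joint torques, N m; "position": TCP position; "tcp_rot": TCP orientation; "wrist_force": force on the tool from outside, world axes, zero at the start; "ft_torque": the same for the moment, N m; "grip_width": opening from 0.0 (shut) to 1.0 (fully open); "grip_force": force on a finger pad.
Only numpy, scipy, OpenCV 4.12 (cv2) and the standard library are available. Lean on these libraries where they do the work, as an engineer would, in place of code of your own. Each camera call takes 0.05 s, during which the arm holds its last target. There are 200 camera calls.

## Working session

There is one attempt and no reset: what is moved stays moved. The work goes in short steps, Python scripts to look and compute and a tool call to move; the robot and the scene stay as the last step left them, time stands still between calls to the robot, and variables do not carry over. Pictures are saved under pics/ and viewed, at most 10 in all, crops included, and the job is handed in when it is done.

Besides the shell and the picture viewer there is one more tool, called after "Call:" by a JSON object that holds its "fn" and its "kwargs", one argument or row to a line. servo_tool: Moves the arm, as the interface text tells. Its arguments: {"type":"object","properties":{"commands":{"type":"string"},"gripper":{"type":"number"}},"required":["commands"]}

```bash
mkdir -p pics; ls; cat > h.py <<'E'
import numpy as np, cv2
from bench import env
from scipy.spatial.transform import Rotation as R
def cam(n):
    m=env.camera_model(n); return np.array(m["camera_matrix"]),np.array(m["position"]),np.array(m["rotation"]).reshape(3,3) if np.size(m["rotation"])==9 else R.from_quat(m["rotation"],scalar_first=True).as_matrix(),m
def ray(n,uv):
    K,p,Rm,m=cam(n); d=np.linalg.solve(K,[uv[0],uv[1],1]); d=Rm@(d*[1,-1,-1]); return p,d
def onz(n,uv,z):
    p,d=ray(n,uv); return p+d*(z-p[2])/d[2]
def proj(n,X):
    K,p,Rm,m=cam(n); c=Rm.T@(np.array(X)-p)*[1,-1,-1]; q=K@c; return q[:2]/q[2]
E
python3 - <<'E'
from h import *
for n in("side","top"):
    cv2.imwrite(f"pics/{n}0.png",env.read_camera(n)); print(env.camera_model(n))
    for t in["spanner_grip","holder_top","foot","ring_centre","small_tin","walnut_block","screw_jar","brass_knob"]:
        r=env.spot_in(n,t); print(n,t,[(np.round(x["uv"]).tolist(),round(x["score"],2)) for x in r])
print(env.observe())
E
```

```text
pics
{'camera_matrix': array([[485.02143197,   0.        , 278.65699421],
       [  0.        , 485.02143197, 208.00843288],
       [  0.        ,   0.        ,   1.        ]]), 'position': array([ 0.05899629, -0.97605972,  0.62586161]), 'rotation': array([ 0.82612787,  0.51072842, -0.12313241, -0.20373419])}
side spanner_grip [([288.0, 220.0], 0.86), ([272.0, 199.0], 0.58), ([180.0, 186.0], 0.56), ([243.0, 174.0], 0.22)]
side holder_top [([286.0, 233.0], 0.98)]
side foot [([238.0, 195.0], 0.59)]
side ring_centre [([238.0, 195.0], 0.8)]
side small_tin [([310.0, 196.0], 0.68)]
side walnut_block [([229.0, 170.0], 0.75)]
side screw_jar [([342.0, 208.0], 0.71), ([284.0, 233.0], 0.71)]
side brass_knob []
{'camera_matrix': array([[502.56381363,   0.        , 280.78321865],
       [  0.        , 502.56381363, 205.6917731 ],
       [  0.        ,   0.        ,   1.        ]]), 'position': array([0.22528272, 0.17443832, 1.34735241]), 'rotation': array([-0.49971682, -0.07697424,  0.12676595,  0.85339818])}
top spanner_grip [([183.0, 271.0], 0.68), ([225.0, 225.0], 0.57), ([183.0, 330.0], 0.47)
[... 366 characters left out ...]
int_positions': array([ 9.90899218e-01,  1.58349453e-01,  1.59697075e+00, -2.35830324e-05,
        1.38620626e+00, -2.10060747e-01]), 'joint_velocities': array([-0.00019123, -0.00021961,  0.00189861,  0.00031006, -0.00118127,
       -0.00059872]), 'joint_efforts': array([-5.39807934e-04, -3.95993614e+01, -3.31708074e+01, -3.69737918e-04,
        3.77970055e-04,  2.23473421e-06]), 'position': array([0.20784315, 0.53611599, 0.25634224]), 'tcp_rot': array([2.34318494e-05, 1.83863983e-01, 9.82951695e-01, 2.60829824e-05]), 'wrist_force': array([ 0.86366574,  0.28128794, -0.04858011]), 'ft_torque': array([-0.03782043,  0.01469562, -0.01625899]), 'grip_force': 0.0, 'grip_width': 0.9997368847480395}
```

```bash
python3 - <<'E'
import cv2
a=cv2.imread("pics/side0.png")[120:280,140:400]; cv2.imwrite("pics/side1.png",cv2.resize(a,None,fx=3,fy=3,interpolation=cv2.INTER_CUBIC))
a=cv2.imread("pics/top0.png")[100:370,90:450]; cv2.imwrite("pics/top1.png",cv2.resize(a,None,fx=2.2,fy=2.2,interpolation=cv2.INTER_CUBIC))
E
```

```text
(no output)
```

View pics/side1.png

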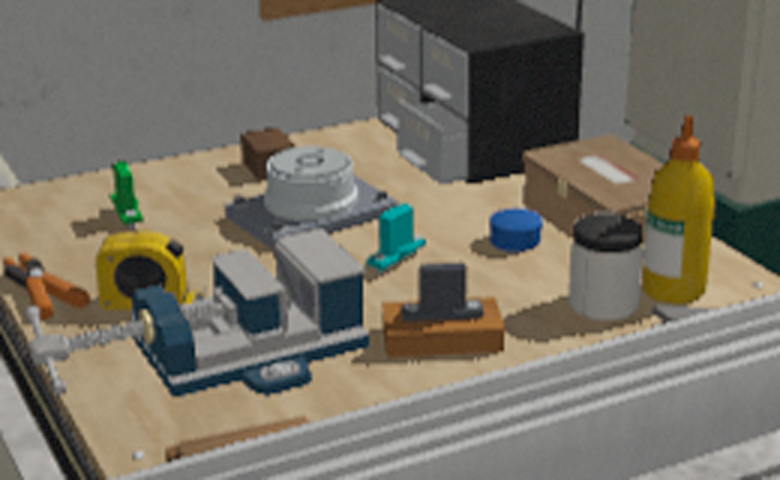

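View pics/top1.png

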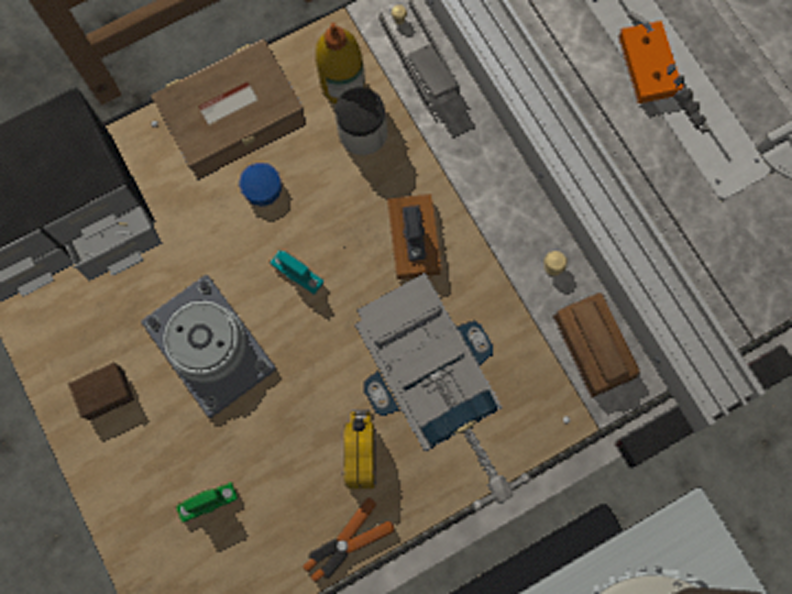

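Candidates: dark steel spanner in the brown wood holder, top px (278,205); turquoise (225,223) and green (184,328) look-alikes standing free; orange holder (386,127) away from the bench. I choose the dark one at (278,205) and check it in a close crop.

```bash
python3 - <<'E'
from h import *
a=cv2.imread("pics/top0.png")
def crop(im,x,y,w,h,f): return cv2.resize(im[y:y+h,x:x+w],None,fx=f,fy=f,interpolation=cv2.INTER_CUBIC)
A=crop(a,255,180,50,55,7.8); B=crop(a,155,225,50,55,7.8)
s=cv2.imread("pics/side0.png")
cv2.imwrite("pics/c1.png",np.hstack([A,B]))
for nm,n,uv,z in[("jaw","top",(278,205),.06),("hold","top",(278,207),.024),("ring","top",(181,253),.062),("foot","top",(185,258),.016),("teal","top",(225,223),0.02),("hold","side",(288,225),.024)]:
    print(nm,onz(n,uv,z).round(3))
for X in [(0,0,0),(.1,0,0),(.3,0,0),(.5,0,0),(.3,.3,0),(.208,.536,.256)]: print(X,proj("top",X).round(),proj("side",X).round())
E
```

```text
jaw [ 0.578 -0.008  0.06 ]
hold [ 0.583 -0.01   0.024]
ring [0.587 0.276 0.062]
foot [0.583 0.277 0.016]
teal [0.615 0.138 0.02 ]
hold [ 0.588 -0.008  0.024]
(0, 0, 0) [388. 407.] [ 43. 296.]
(0.1, 0, 0) [367. 370.] [ 92. 283.]
(0.3, 0, 0) [327. 300.] [180. 260.]
(0.5, 0, 0) [290. 236.] [256. 240.]
(0.3, 0.3, 0) [226. 358.] [149. 210.]
(0.208, 0.536, 0.256) [127. 462.] [ 87. 107.]
```

View pics/c1.png

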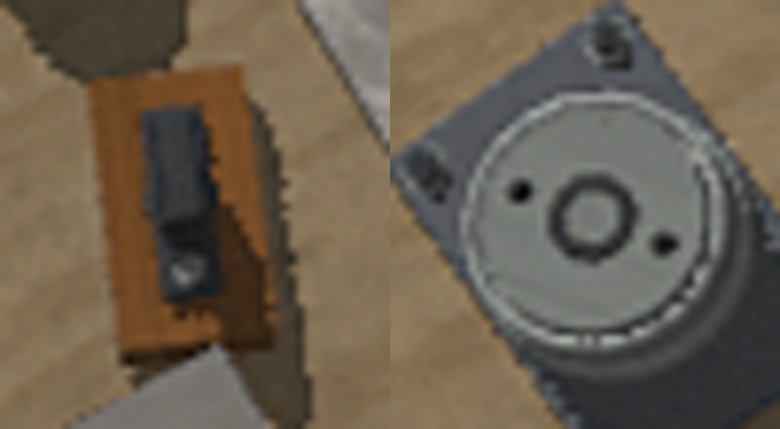

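```bash
cat > fit.py <<'E'
from h import *
from scipy.optimize import minimize
def box(cx,cy,yaw,lx,ly,z0,z1):
    P=np.array([[i*lx/2,j*ly/2,z] for i in(-1,1) for j in(-1,1) for z in(z0,z1)])
    c,s=np.cos(yaw),np.sin(yaw); P[:,:2]=P[:,:2]@np.array([[c,s],[-s,c]])+[cx,cy]; return P
S=8
def render(n,boxes,x0,y0,w,h):
    m=np.zeros((h*S,w*S),np.uint8)
    for P in boxes:
        uv=np.array([proj(n,p) for p in P]); q=((uv-[x0,y0]+.5)*S*16).astype(np.int32)
        cv2.fillConvexPoly(m,cv2.convexHull(q),255,shift=4)
    return cv2.resize(m,(w,h),interpolation=cv2.INTER_AREA)/255.
def spanner(p,zb=.024): return [box(*p,.070,.022,zb,zb+.008),box(*p,.040,.014,zb+.008,zb+.048)]
def fit(cost,p0): return minimize(cost,p0,method="Nelder-Mead",options=dict(initial_simplex=[p0]+[list(np.array(p0)+d) for d in np.diag([.006,.006,.15])],xatol=5e-5,fatol=1e-3))
E
python3 - <<'E'
from fit import *
im={n:cv2.imread(f"pics/{n}0.png").astype(float) for n in("top","side")}
win={"top":(255,180,50,55),"side":(262,200,50,45)}
M={};H={}
for n,(x,y,w,h) in win.items():
    c=im[n][y:y+h,x:x+w]; b,g,r=c[...,0],c[...,1],c[...,2]
    M[n]=((b>r*0.8)&(r<115)).astype(float)
    H[n]=((r>b*2.0)).astype(float)
    cv2.imwrite(f"pics/m_{n}.png",cv2.resize(np.hstack([c/255,np.dstack([M[n]]*3),np.dstack([H[n]]*3)])*255,None,fx=5,fy=5,interpolation=cv2.INTER_NEAREST))
hb=lambda p:[box(*p,.1,.056,0,.024)]
yaw0=-1.57 if 0 else 0.0
# initial yaw from near/far ends of the bar in top crop
A=onz("top",(255+170/7.8,180+105/7.8),.032);B=onz("top",(255+192/7.8,180+297/7.8),.032);print("bar ends",A,B,np.linalg.norm(A-B))
yaw0=np.arctan2(*(A-B)[[1,0]]);p0=[*(A+B)[:2]/2,yaw0];print(p0)
for cams in(("top",),("side",),("top","side")):
    r=fit(lambda p:sum(np.sum((render(n,spanner(p),*win[n])-M[n])**2) for n in cams),p0); print("spanner",cams,r.x.round(4),r.fun)
    U={n:np.maximum(M[n],H[n]) for n in cams}
    r=fit(lambda p:sum(np.sum((np.maximum(render(n,hb(p),*win[n]),render(n,spanner(p),*win[n]))-U[n])**2) for n in cams),p0); print("holder",cams,r.x.round(4),r.fun)
# ring
x0,y0=155,225
g=cv2.imread("pics/top0.png",0)[y0:y0+55,x0:x0+50].astype(float)
for u,v,rad in((16.2,23.9,3),(34.6,30.7,3),(25.4,27.3,7)):
    yy,xx=np.mgrid[:55,:50]; 
    w=np.clip(135-g,0,None)*((xx-u)**2+(yy-v)**2<rad**2); c=np.array([(w*xx).sum(),(w*yy).sum()])/w.sum()
    print("px",c+[x0,y0],g[int(v),int(u)],onz("top",c+[x0,y0],.062).round(4))
print(g[20:36:2,10:42:2].astype(int))
E
```

```text
bar ends [ 0.61653712 -0.02505972  0.032     ] [0.55120395 0.00256552 0.032     ] 0.07093360286730967
[np.float64(0.583870536916097), np.float64(-0.011247097558927124), np.float64(-0.4000365804276133)]
spanner ('top',) [ 0.5865 -0.0112 -0.3973] 51.9123106497501[ WARN:0@0.348] global loadsave.cpp:1063 imwrite_ Unsupported depth image for selected encoder is fallbacked to CV_8U.
Traceback (most recent call last):
  File "fit.py", line 14, in fit
    def fit(cost,p0): return minimize(cost,p0,method="Nelder-Mead",options=dict(initial_simplex=[p0]+[list(np.array(p0)+d) for d in np.diag([.006,.006,.15])],xatol=5e-5,fatol=1e-3))
                             ~~~~~~~~^^^^^^^^^^^^^^^^^^^^^^^^^^^^^^^^^^^^^^^^^^^^^^^^^^^^^^^^^^^^^^^^^^^^^^^^^^^^^^^^^^^^^^^^^^^^^^^^^^^^^^^^^^^^^^^^^^^^^^^^^^^^^^^^^^^^^^^^^^^^^^^^
  File "fit.py", line 10, in render
    uv=np.array([proj(n,p) for p in P]); q=((uv-[x0,y0]+.5)*S*16).astype(np.int32)
                 ~~~~^^^^^
  File "h.py", line 11, in proj
    K,p,Rm,m=cam(n); c=Rm.T@(np.array(X)-p)*[1,-1,-1]; q=K@c; return q[:2]/q[2]
             ~~~^^^
  File "h.py", line 5, in cam
    m=env.camera_model(n); return np.array(m["camera_matrix"]),np.array(m["position"]),np.array(m["rotation"]).reshape(3,3) if np.size(m["rotation"])==9 else R.from_quat(m["rotation"],scalar_first=True).as_matrix(),m
ValueError: time passes only in moves, steps and waits
```

```bash
python3 -c "
import cv2,numpy as np
a=cv2.imread('pics/m_top.png');b=cv2.imread('pics/m_side.png');print(a.shape)
cv2.imwrite('pics/m.png',np.vstack([a,b]))"
```

```text
(275, 750, 3)
```

View pics/m.png

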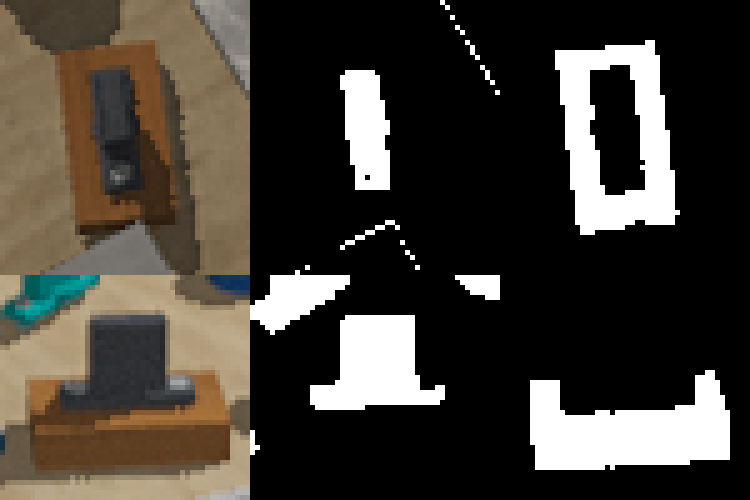

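The crops show the dark spanner standing in the brown holder (top px ~278,205; side ~287,218); the masks separate it cleanly. The vise corner lies near the holder's −x end.

```bash
sed -i 's/^def cam(n):/import functools\n@functools.cache\ndef cam(n):/' h.py
python3 - <<'E'
from fit import *
im={n:cv2.imread(f"pics/{n}0.png").astype(float) for n in("top","side")}
win={"top":(255,180,50,55),"side":(262,200,50,45)}
big=lambda m:(lambda o:(o[1]==1+np.argmax(o[2][1:,4])).astype(float))(cv2.connectedComponentsWithStats(m.astype(np.uint8)))
M={};U={}
for n,(x,y,w,h) in win.items():
    c=im[n][y:y+h,x:x+w]; b,g,r=c[...,0],c[...,1],c[...,2]
    m=(b>r*0.8)&(r<115)
    if n=="top": m[45:]=0; m[:,40:]=0
    else: m[:8]=0
    M[n]=big(m); U[n]=np.maximum(M[n],big(r>b*2))
hb=lambda p:[box(*p,.1,.056,0,.024)]
p0=[.584,-.011,-.4]
for cams in(("top",),("side",),("top","side")):
    r=fit(lambda p:sum(np.sum((render(n,spanner(p),*win[n])-M[n])**2) for n in cams),p0); print("spanner",cams,r.x.round(4),r.fun)
    r=fit(lambda p:sum(np.sum((np.maximum(render(n,hb(p),*win[n]),render(n,spanner(p),*win[n]))-U[n])**2) for n in cams),p0); print("holder",cams,r.x.round(4),r.fun)
x0,y0=155,225
g=cv2.imread("pics/top0.png",0)[y0:y0+55,x0:x0+50].astype(float)
q=[]
for u,v,rad in((16.2,23.9,3),(34.6,30.7,3),(25.4,27.3,7)):
    yy,xx=np.mgrid[:55,:50]
    w=np.clip(130-g,0,None)*((xx-u)**2+(yy-v)**2<rad**2); c=np.array([(w*xx).sum(),(w*yy).sum()])/w.sum()
    q.append(onz("top",c+[x0,y0],.062)); print("px",c+[x0,y0],q[-1].round(4))
d=q[0]-q[1];print("span",np.hypot(*d[:2]),"yaw",np.arctan2(d[1],d[0]),"mid",(q[0]+q[1])/2)
print(g[18:36:2,10:42:2].astype(int))
E
```

```text
spanner ('top',) [ 0.5867 -0.0113 -0.3963] 19.843660130718952
holder ('top',) [ 0.5868 -0.0113 -0.389 ] 53.789342560553635
spanner ('side',) [ 0.5858 -0.0057 -0.4819] 47.84229142637447
holder ('side',) [ 0.5865 -0.0054 -0.4205] 75.98469819300269
spanner ('top', 'side') [ 0.584  -0.0095 -0.4135] 91.79124951941562
holder ('top', 'side') [ 0.5854 -0.0101 -0.3957] 178.31426374471357
px [171.31023454 249.03624733] [0.609  0.2938 0.062 ]
px [189.71267894 255.84355828] [0.5693 0.2598 0.062 ]
px [180.51559851 252.60783316] [0.5887 0.277  0.062 ]
span 0.052238747084422166 yaw 0.7069269698557312 mid [0.5891485  0.27680349 0.062     ]
[[ 85  79 127 110 121 119 117 119 119 117 119 118 118 114 111 121]
 [ 83 140 107 120 122 122 122 120 118 117 119 118 118 118 134 147]
 [ 93  99 123 114 122 122 128  88  80 102 121 116 117 118 120 135]
 [140 112 112  20  89 126  62  74  81  49  79 122 120 119 117  67]
 [116 113 124 116 124  93  59 121 119 123  44 114 121 120 123  80]
 [101 118 119 119 119  75  79 118 119 127  45 117 124 122 122  81]
 [ 97 119 121 120 120  94  53 104 129  67  60 130  52  75 124  60]
 [135 112 121 121 122 122  72  42  47  58 122 124  56 107 130  61]
 [138 123 119 122 121 122 125 120 116 124 120 117 121 120  85 123]]
```

```bash
cat > go.py <<'E'
import sys
from h import *
# usage: go.py x y z yaw_bar -> remaining shift in tool axes and turn wz
def state():
    o=env.observe(); q=R.from_quat(o["tcp_rot"],scalar_first=True); m=q.as_matrix()
    return o,m
def rem(x,y,z,yaw):
    o,m=state(); d=m.T@(np.array([x,y,z])-o["position"])
    yw=np.arctan2(m[1,0],m[0,0]); e=(yaw-yw+np.pi/2)%np.pi-np.pi/2
    # turn error vector to exact down pose
    tgt=np.array([[np.cos(yw+e),np.sin(yw+e),0],[np.sin(yw+e),-np.cos(yw+e),0],[0,0,-1]]).T
    tgt=np.column_stack([[np.cos(yw+e),np.sin(yw+e),0],[np.sin(yw+e),-np.cos(yw+e),0],[0,0,-1]])
    w=R.from_matrix(m.T@tgt).as_rotvec()
    print("t",round(o["time"],2),"tcp",o["position"].round(4),"yaw",round(yw,4),"q6",o["joint_positions"][5].round(2),"| shift",d.round(4),"turn",w.round(4),"F",o["wrist_force"].round(1),"T",o["ft_torque"].round(2))
if __name__=="__main__": rem(*map(float,sys.argv[1:5]))
E
python3 go.py .587 -.011 .15 -.396
```

```text
t 0.9 tcp [0.2078 0.5361 0.2563] yaw 2.7718 q6 -0.21 | shift [-0.5513 -0.3731  0.1063] turn [0.0001 0.     0.0262] F [ 0.9  0.3 -0. ] T [-0.04  0.01 -0.02]
```

Call:
{"fn": "servo_tool", "kwargs": {
  "commands": "-0.03 -0.02 0 0 0 0; -0.045 -0.03 0 0 0 0; -0.05 -0.034 0 0 0 0; -0.05 -0.034 0 0 0 0; -0.05 -0.034 0 0 0 0",
  "gripper": 0.5
}}

```text
time: 1.52
position: [0.3635, 0.3115, 0.2565]
tcp_rot: [0.0, 0.184, 0.983, 0.0]
wrist_force: [0.7, 0.7, -0.1]
grip_width: 0.498
grip_force: 0.0
```

Call:
{"fn": "servo_tool", "kwargs": {
  "commands": "-0.05 -0.034 0 0 0 0; -0.05 -0.034 0 0 0 0; -0.05 -0.034 0 0 0 0; -0.05 -0.034 0 0 0 0; -0.05 -0.034 0 0 0 0.026"
}}

```text
time: 2.15
position: [0.5353, 0.0624, 0.2566]
tcp_rot: [0.0, 0.197, 0.98, 0.0]
wrist_force: [0.0, 1.1, -0.7]
grip_width: 0.501
grip_force: 0.0
```

```bash
python3 go.py .587 -.011 .13 -.396
```

```text
t 2.15 tcp [0.5353 0.0624 0.2566] yaw 2.7448 q6 -1.28 | shift [-0.0759 -0.0477  0.1266] turn [ 0.0004  0.0006 -0.0008] F [ 0.   1.1 -0.7] T [-0.    0.05  0.03]
```

Call:
{"fn": "servo_tool", "kwargs": {
  "commands": "-0.04 -0.027 0 0 0 0; -0.03 -0.02 0.02 0 0 0; -0.006 -0.003 0.04 0 0 0; 0 0 0.04 0 0 0; 0 0 0.026 0 0 0"
}}

```text
time: 2.78
position: [0.5842, -0.0113, 0.128]
tcp_rot: [-0.001, 0.197, 0.98, 0.0]
wrist_force: [-0.7, -0.0, -0.0]
grip_width: 0.504
grip_force: 0.0
```

```bash
python3 go.py .587 -.011 .066 -.396; python3 - <<'E'
from h import *
a=env.read_camera("top"); b=env.read_camera("side")
f=lambda im,x,y,w,h:cv2.resize(im[y:y+h,x:x+w],(400,400),interpolation=cv2.INTER_CUBIC)
cv2.imwrite("pics/g1.png",np.hstack([f(a,235,160,80,80),f(b,245,155,90,90)]))
E
```

```text
t 2.77 tcp [ 0.5842 -0.0113  0.128 ] yaw 2.7453 q6 -1.4 | shift [-0.0026  0.0013  0.062 ] turn [-0.0004 -0.0027 -0.0003] F [-0.7 -0.  -0. ] T [-0.    0.03 -0.05]
```

View pics/g1.png

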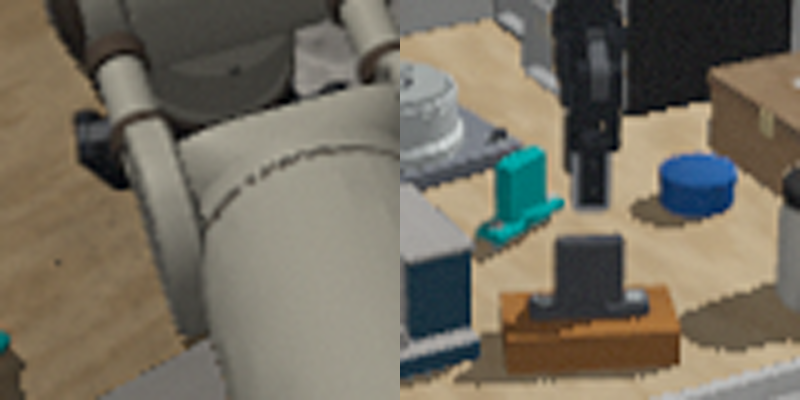

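The side view shows the finger pair right above the dark wing (fingertips at crop (590,208), wing (588,270)); the arm hides the top view. Descend.

Call:
{"fn": "servo_tool", "kwargs": {
  "commands": "0 0 0.015 0 0 0; 0 0 0.015 0 0 0; 0 0 0.012 0 0 0; 0 0 0.01 0 0 0; 0 0 0 0 0 0"
}}

```text
time: 3.5
position: [0.5845, -0.0111, 0.0773]
tcp_rot: [-0.001, 0.197, 0.98, 0.0]
wrist_force: [0.8, -0.9, -0.4]
grip_width: 0.499
grip_force: 0.0
```

Call:
{"fn": "servo_tool", "kwargs": {
  "commands": "0 0 0.005 0 0 0; 0 0 0.003 0 0 0; 0 0 0 0 0 0"
}}

```text
time: 3.88
position: [0.5851, -0.0112, 0.0702]
tcp_rot: [-0.0, 0.197, 0.98, -0.0]
wrist_force: [-0.3, 0.8, 0.5]
grip_width: 0.501
grip_force: 0.0
```

```bash
python3 go.py .587 -.011 .068 -.396
```

```text
t 3.88 tcp [ 0.5851 -0.0112  0.0702] yaw 2.7458 q6 -1.4 | shift [-0.0016  0.001   0.0022] turn [-0.0001 -0.0002  0.0002] F [-0.3  0.8  0.5] T [ 0.02 -0.01 -0.04]
```

Call:
{"fn": "servo_tool", "kwargs": {
  "commands": "0 0 0.002 0 0 0; 0 0 0 0 0 0; 0 0 0 0 0 0; 0 0 0 0 0 0; 0 0 0 0 0 0",
  "gripper": 0.0
}}

```text
time: 4.5
position: [0.5852, -0.0112, 0.0683]
tcp_rot: [0.0, 0.197, 0.98, 0.0]
wrist_force: [0.4, 0.4, 0.2]
grip_width: 0.155
grip_force: 58.5
```

```bash
python3 go.py .587 -.011 .068 -.396
```

```text
t 4.5 tcp [ 0.5852 -0.0112  0.0683] yaw 2.7458 q6 -1.4 | shift [-0.0015  0.0009  0.0003] turn [0.     0.0001 0.0002] F [0.4 0.4 0.2] T [ 0.04 -0.11 -0.01]
```

Call:
{"fn": "servo_tool", "kwargs": {
  "commands": "0 0 -0.006 0 0 0; 0 0 -0.012 0 0 0; 0 0 -0.03 0 0 0; 0 0 -0.04 0 0 0; 0 0 -0.03 0 0 0"
}}

```text
time: 5.12
position: [0.5858, -0.0114, 0.1891]
tcp_rot: [0.001, 0.197, 0.98, -0.0]
wrist_force: [-0.5, 0.3, -2.5]
grip_width: 0.153
grip_force: 58.5
```

Call:
{"fn": "servo_tool", "kwargs": {
  "commands": "0.01 0.026 0 0 0 0; 0.018 0.045 0 0 0 0; 0.02 0.049 0 0 0 0; 0.02 0.049 0 0 0 0; 0.02 0.049 0 0 0 0"
}}

```text
time: 5.75
position: [0.588, 0.2255, 0.1874]
tcp_rot: [0.001, 0.197, 0.98, 0.0]
wrist_force: [-0.2, -0.7, -2.2]
grip_width: 0.153
grip_force: 58.6
```

Call:
{"fn": "servo_tool", "kwargs": {
  "commands": "0.015 0.036 0 0 0 0; 0.005 0.012 0 0 0 -0.1; 0 0 0 0 0 -0.18; 0 0 0 0 0 -0.18; 0 0 0 0 0 -0.18"
}}

```text
time: 6.38
position: [0.5881, 0.276, 0.1871]
tcp_rot: [0.0, -0.125, 0.992, 0.0]
wrist_force: [-0.6, 0.3, -1.7]
grip_width: 0.152
grip_force: 58.7
```

Call:
{"fn": "servo_tool", "kwargs": {
  "commands": "0 0 0 0 0 -0.18; 0 0 0 0 0 -0.16; 0 0 0 0 0 -0.12; 0 0 0 0 0 0; 0 0 0 0 0 0"
}}

```text
time: 7.0
position: [0.5881, 0.2759, 0.1867]
tcp_rot: [0.0, -0.344, 0.939, -0.0]
wrist_force: [0.6, 0.0, -2.5]
grip_width: 0.153
grip_force: 58.7
```

```bash
python3 go.py .5880 .2759 .125 .707; python3 - <<'E'
from h import *
a=env.read_camera("top"); b=env.read_camera("side")
f=lambda im,x,y,w,h:cv2.resize(im[y:y+h,x:x+w],(400,400),interpolation=cv2.INTER_CUBIC)
cv2.imwrite("pics/top_r.png",a);cv2.imwrite("pics/side_r.png",b)
cv2.imwrite("pics/g2.png",np.hstack([f(a,140,210,80,80),f(b,198,125,90,90)]))
E
```

```text
t 7.0 tcp [0.5881 0.2759 0.1867] yaw -2.4394 q6 -2.02 | shift [0.0001 0.0001 0.0617] turn [-0.0001  0.0003 -0.0048] F [ 0.6  0.  -2.5] T [-0.03 -0.03 -0.01]
```

View pics/g2.png

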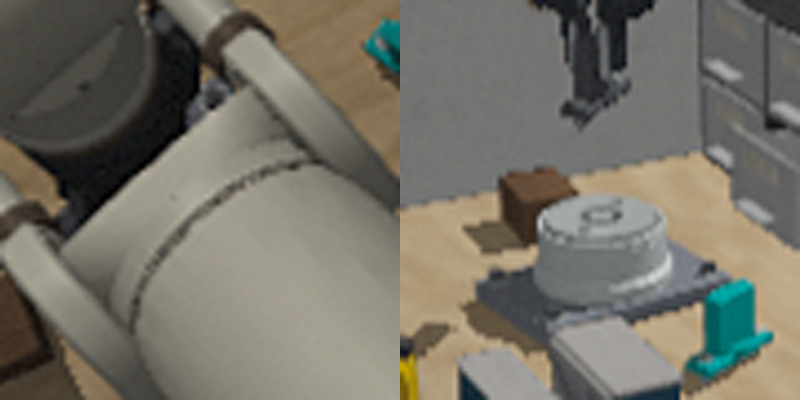

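The spanner is held upright (side crop (595,95)) above the ring (602,215), grip intact.

Call:
{"fn": "servo_tool", "kwargs": {
  "commands": "0 0 0.02 0 0 -0.005; 0 0 0.025 0 0 0; 0 0 0.015 0 0 0; 0 0 0.006 0 0 0; 0 0 0 0 0 0"
}}

```text
time: 7.72
position: [0.5881, 0.2758, 0.12]
tcp_rot: [-0.0, -0.347, 0.938, 0.0]
wrist_force: [-0.3, -0.0, -1.6]
grip_width: 0.15
grip_force: 58.8
```

Call:
{"fn": "servo_tool", "kwargs": {
  "commands": "0 0 0.002 0 0 0; 0 0 0.001 0 0 0; 0 0 0 0 0 0"
}}

```text
time: 8.1
position: [0.5882, 0.2759, 0.1176]
tcp_rot: [0.0, -0.347, 0.938, -0.0]
wrist_force: [0.3, -0.1, -2.1]
grip_width: 0.15
grip_force: 58.8
```

```bash
python3 go.py .5880 .2759 .1063 .707; python3 - <<'E'
from h import *
b=env.read_camera("side")
cv2.imwrite("pics/side_r2.png",b)
cv2.imwrite("pics/g3.png",cv2.resize(b[150:210,205:275],None,fx=9,fy=9,interpolation=cv2.INTER_CUBIC))
E
```

```text
t 8.1 tcp [0.5882 0.2759 0.1176] yaw -2.4324 q6 -2.03 | shift [0.0002 0.0002 0.0113] turn [-0.0002  0.0005  0.0022] F [ 0.3 -0.1 -2.1] T [-0.03 -0.03 -0.01]
```

View pics/g3.png

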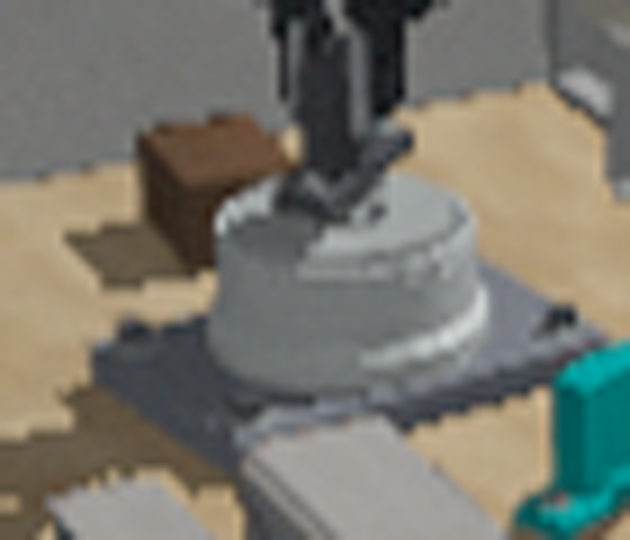

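The spanner hovers over the ring (bar at crop (340,185), ring centre about (345,225)), roughly centred. Feel downward.

Call:
{"fn": "servo_tool", "kwargs": {
  "commands": "0 0 0.001 0 0 0; 0 0 0.001 0 0 0; 0 0 0.001 0 0 0; 0 0 0 0 0 0"
}}

```text
time: 8.65
position: [0.588, 0.2758, 0.1141]
tcp_rot: [-0.0, -0.347, 0.938, 0.0]
wrist_force: [0.3, -0.0, -1.7]
grip_width: 0.154
grip_force: 58.8
```

Call:
{"fn": "servo_tool", "kwargs": {
  "commands": "0 0 0.0007 0 0 0; 0 0 0.0007 0 0 0; 0 0 0 0 0 0"
}}

```text
time: 9.02
position: [0.5882, 0.2759, 0.1132]
tcp_rot: [0.0, -0.347, 0.938, -0.0]
wrist_force: [-0.7, 0.1, 0.8]
grip_width: 0.15
grip_force: 58.9
```

```bash
python3 go.py .5880 .2759 .1063 .707
```

```text
t 9.03 tcp [0.5882 0.2759 0.1132] yaw -2.4323 q6 -2.03 | shift [0.0002 0.0002 0.0069] turn [-0.0002  0.0003  0.0022] F [-0.7  0.1  0.8] T [-0.01  0.08 -0.01]
```

Call:
{"fn": "servo_tool", "kwargs": {
  "commands": "0 0 0.0005 0 0 0; 0 0 0 0 0 0"
}}

```text
time: 9.28
position: [0.5882, 0.2759, 0.1127]
tcp_rot: [0.0, -0.347, 0.938, 0.0]
wrist_force: [-0.0, -0.7, 1.2]
grip_width: 0.152
grip_force: 59.0
```

```bash
python3 go.py .5880 .2759 .1063 .707
```

```text
t 9.28 tcp [0.5882 0.2759 0.1127] yaw -2.4323 q6 -2.03 | shift [0.0002 0.0001 0.0064] turn [-0.0001  0.0004  0.0022] F [-0.  -0.7  1.2] T [-0.02  0.11 -0.  ]
```

Call:
{"fn": "servo_tool", "kwargs": {
  "commands": "0 0 0 0 0 0"
}}

```text
time: 9.4
position: [0.5882, 0.2759, 0.1127]
tcp_rot: [0.0, -0.347, 0.938, -0.0]
wrist_force: [-0.3, -0.4, 0.9]
grip_width: 0.15
grip_force: 59.0
```

```bash
python3 go.py .5880 .2759 .1063 .707
```

```text
t 9.4 tcp [0.5882 0.2759 0.1127] yaw -2.4324 q6 -2.03 | shift [0.0002 0.0001 0.0064] turn [-0.0002  0.0005  0.0022] F [-0.3 -0.4  0.9] T [-0.03  0.12 -0.  ]
```

Call:
{"fn": "servo_tool", "kwargs": {
  "commands": "0.001 0 0 0 0 0; 0 0 0 0 0 0"
}}

```text
time: 9.65
position: [0.5877, 0.2753, 0.1128]
tcp_rot: [0.001, -0.347, 0.938, 0.0]
wrist_force: [0.7, 1.1, 1.2]
grip_width: 0.152
grip_force: 59.1
```

Call:
{"fn": "servo_tool", "kwargs": {
  "commands": "-0.001 0 0 0 0 0; -0.001 0 0 0 0 0; 0 0 0 0 0 0"
}}

```text
time: 10.02
position: [0.5885, 0.2765, 0.1116]
tcp_rot: [-0.0, -0.347, 0.938, 0.0]
wrist_force: [0.5, -0.2, -1.7]
grip_width: 0.151
grip_force: 58.8
```

Call:
{"fn": "servo_tool", "kwargs": {
  "commands": "0.001 0.001 0 0 0 0; 0 0 0 0 0 0"
}}

```text
time: 10.28
position: [0.5875, 0.2768, 0.1121]
tcp_rot: [0.0, -0.347, 0.938, 0.0]
wrist_force: [1.6, 1.6, -2.7]
grip_width: 0.151
grip_force: 58.7
```

Call:
{"fn": "servo_tool", "kwargs": {
  "commands": "0 -0.001 0 0 0 0; 0 -0.001 0 0 0 0; 0 0 0 0 0 0"
}}

```text
time: 10.65
position: [0.5883, 0.2759, 0.1123]
tcp_rot: [-0.0, -0.347, 0.938, 0.001]
wrist_force: [-1.3, 5.8, -2.8]
grip_width: 0.155
grip_force: 58.8
```

```bash
python3 go.py .5880 .2759 .1063 .707
```

```text
t 10.65 tcp [0.5883 0.2759 0.1123] yaw -2.4324 q6 -2.03 | shift [0.0002 0.0002 0.006 ] turn [0.0017 0.0003 0.0022] F [-1.3  5.8 -2.8] T [ 1.06  0.11 -0.01]
```

Call:
{"fn": "servo_tool", "kwargs": {
  "commands": "-0.0006 0.0006 0 0 0 0; -0.0006 0.0006 0 0 0 0; 0 0 0 0 0 0"
}}

```text
time: 11.02
position: [0.5888, 0.2764, 0.1123]
tcp_rot: [-0.0, -0.347, 0.938, -0.0]
wrist_force: [-0.7, 0.8, -2.2]
grip_width: 0.154
grip_force: 58.9
```

Call:
{"fn": "servo_tool", "kwargs": {
  "commands": "0 0 0.001 0 0 0; 0 0 0.0005 0 0 0; 0 0 0 0 0 0"
}}

```text
time: 11.4
position: [0.589, 0.2765, 0.1109]
tcp_rot: [-0.0, -0.347, 0.938, -0.0]
wrist_force: [0.7, 0.3, -1.7]
grip_width: 0.15
grip_force: 58.9
```

```bash
python3 go.py .5880 .2759 .1063 .707
```

```text
t 11.4 tcp [0.589  0.2765 0.1109] yaw -2.4325 q6 -2.03 | shift [0.0011 0.0002 0.0046] turn [-0.0003 -0.0002  0.0021] F [ 0.7  0.3 -1.7] T [ 0.07  0.05 -0.01]
```

Call:
{"fn": "servo_tool", "kwargs": {
  "commands": "0 0 0.001 0 0 0; 0 0 0.001 0 0 0; 0 0 0 0 0 0"
}}

```text
time: 11.78
position: [0.5888, 0.2766, 0.1087]
tcp_rot: [-0.0, -0.347, 0.938, -0.0]
wrist_force: [-0.8, 0.4, -2.0]
grip_width: 0.153
grip_force: 58.8
```

Call:
{"fn": "servo_tool", "kwargs": {
  "commands": "0 0 0.001 0 0 0; 0 0 0.0008 0 0 0; 0 0 0 0 0 0"
}}

```text
time: 12.15
position: [0.5888, 0.2767, 0.107]
tcp_rot: [-0.0, -0.347, 0.938, -0.0]
wrist_force: [1.0, -1.1, -1.5]
grip_width: 0.151
grip_force: 58.8
```

```bash
python3 go.py .5890 .2765 .1063 .707
```

```text
t 12.15 tcp [0.5888 0.2767 0.107 ] yaw -2.4323 q6 -2.03 | shift [ 0.     -0.0003  0.0007] turn [ 0.     -0.0002  0.0023] F [ 1.  -1.1 -1.5] T [ 0.03 -0.01 -0.01]
```

Call:
{"fn": "servo_tool", "kwargs": {
  "commands": "0 0 0.0005 0 0 0; 0 0 0 0 0 0; 0 0 0 0 0 0"
}}

```text
time: 12.52
position: [0.5889, 0.2768, 0.1066]
tcp_rot: [-0.0, -0.347, 0.938, -0.0]
wrist_force: [-0.4, 0.5, -2.3]
grip_width: 0.153
grip_force: 58.8
```

Call:
{"fn": "servo_tool", "kwargs": {
  "commands": "0 0 0.0004 0 0 0; 0 0 0 0 0 0; 0 0 0 0 0 0"
}}

```text
time: 12.9
position: [0.5888, 0.2768, 0.1062]
tcp_rot: [-0.0, -0.347, 0.938, 0.0]
wrist_force: [-1.4, -0.3, -1.9]
grip_width: 0.148
grip_force: 58.8
```

```bash
python3 go.py .5890 .2765 .1063 .707
```

```text
t 12.9 tcp [0.5888 0.2768 0.1062] yaw -2.4324 q6 -2.03 | shift [ 0.0001 -0.0003 -0.0001] turn [ 0.     -0.0001  0.0022] F [-1.4 -0.3 -1.9] T [-0.02  0.04 -0.01]
```

Call:
{"fn": "servo_tool", "kwargs": {
  "commands": "0 0 0.0003 0 0 0; 0 0 0 0 0 0; 0 0 0 0 0 0"
}}

```text
time: 13.28
position: [0.5889, 0.2767, 0.1059]
tcp_rot: [0.0, -0.347, 0.938, -0.0]
wrist_force: [-0.1, -0.3, -1.7]
grip_width: 0.153
grip_force: 58.8
```

Call:
{"fn": "servo_tool", "kwargs": {
  "commands": "0 0 0.0003 0 0 0; 0 0 0 0 0 0; 0 0 0 0 0 0"
}}

```text
time: 13.65
position: [0.5889, 0.2768, 0.1056]
tcp_rot: [-0.0, -0.347, 0.938, 0.0]
wrist_force: [0.1, -0.1, -1.0]
grip_width: 0.159
grip_force: 58.9
```

```bash
python3 go.py .5890 .2765 .1063 .707
```

```text
t 13.65 tcp [0.5889 0.2768 0.1056] yaw -2.4324 q6 -2.03 | shift [ 0.0001 -0.0003 -0.0007] turn [ 0.     -0.      0.0022] F [ 0.1 -0.1 -1. ] T [-0.08 -0.02 -0.01]
```

Call:
{"fn": "servo_tool", "kwargs": {
  "commands": "0 0 0 0 0 0.03; 0 0 0 0 0 0.03; 0 0 0 0 0 0.03; 0 0 0 0 0 0"
}}

```text
time: 14.15
position: [0.5886, 0.2772, 0.1056]
tcp_rot: [-0.0, -0.305, 0.952, 0.0]
wrist_force: [-2.5, 3.7, -0.3]
grip_width: 0.152
grip_force: 59.0
```

```bash
python3 go.py .5890 .2765 .1063 .707
```

```text
t 14.15 tcp [0.5886 0.2772 0.1056] yaw -2.5226 q6 -1.94 | shift [ 0.0001 -0.0009 -0.0007] turn [ 0.0009  0.     -0.088 ] F [-2.5  3.7 -0.3] T [0.75 0.34 0.15]
```

Call:
{"fn": "servo_tool", "kwargs": {
  "commands": "0 0 0 0 0 0.04; 0 0 0 0 0 0.04; 0 0 0 0 0 0.04; 0 0 0 0 0 0"
}}

```text
time: 14.65
position: [0.5886, 0.2772, 0.1055]
tcp_rot: [-0.0, -0.247, 0.969, 0.0]
wrist_force: [-3.0, 3.7, -1.9]
grip_width: 0.153
grip_force: 59.0
```

```bash
python3 go.py .5890 .2765 .1063 .707
```

```text
t 14.65 tcp [0.5886 0.2772 0.1055] yaw -2.6419 q6 -1.82 | shift [-0.     -0.0008 -0.0008] turn [ 8.000e-04 -1.000e-04 -2.073e-01] F [-3.   3.7 -1.9] T [0.75 0.44 0.09]
```

Call:
{"fn": "servo_tool", "kwargs": {
  "commands": "0 0.0006 0 0 0 0.04; 0 0 0 0 0 0.04; 0 0 0 0 0 0.04; 0 0 0 0 0 0"
}}

```text
time: 15.15
position: [0.5886, 0.2772, 0.1056]
tcp_rot: [-0.0, -0.189, 0.982, -0.0]
wrist_force: [-0.8, 2.9, -1.2]
grip_width: 0.153
grip_force: 58.9
```

```bash
python3 go.py .5890 .2765 .1063 .707
```

```text
t 15.15 tcp [0.5886 0.2772 0.1056] yaw -2.7614 q6 -1.7 | shift [-0.0001 -0.0008 -0.0007] turn [-1.000e-04 -2.000e-04 -3.268e-01] F [-0.8  2.9 -1.2] T [0.47 0.28 0.1 ]
```

Call:
{"fn": "servo_tool", "kwargs": {
  "commands": "0 0 0 0 0 0.04; 0 0 0 0 0 0.04; 0 0 0 0 0 0.04; 0 0 0 0 0 0"
}}

```text
time: 15.65
position: [0.5886, 0.2772, 0.1056]
tcp_rot: [-0.0, -0.13, 0.992, -0.0]
wrist_force: [-0.6, 2.1, -1.4]
grip_width: 0.154
grip_force: 58.9
```

```bash
python3 go.py .5890 .2765 .1063 .707
```

```text
t 15.65 tcp [0.5886 0.2772 0.1056] yaw -2.8811 q6 -1.58 | shift [-0.0002 -0.0007 -0.0007] turn [-2.000e-04 -2.000e-04 -4.465e-01] F [-0.6  2.1 -1.4] T [0.42 0.31 0.12]
```

Call:
{"fn": "servo_tool", "kwargs": {
  "commands": "0 0.0002 0 0 0 0.04; 0 0 0 0 0 0.04; 0 0 0 0 0 0.04; 0 0 0 0 0 0.04; 0 0 0 0 0 0"
}}

```text
time: 16.27
position: [0.5886, 0.2772, 0.1056]
tcp_rot: [0.0, -0.05, 0.999, -0.0]
wrist_force: [-0.4, 1.9, -2.0]
grip_width: 0.156
grip_force: 58.9
```

Call:
{"fn": "servo_tool", "kwargs": {
  "commands": "0 0.0002 0 0 0 0.04; 0 0 0 0 0 0.03; 0 0 0 0 0 0.03; 0 0 0 0 0 0"
}}

```text
time: 16.77
position: [0.5886, 0.2772, 0.1055]
tcp_rot: [0.0, 0.0, 1.0, -0.0]
wrist_force: [-1.2, -1.4, -1.4]
grip_width: 0.151
grip_force: 59.0
```

```bash
python3 go.py .5890 .2765 .1063 .707
```

```text
t 16.77 tcp [0.5886 0.2772 0.1055] yaw 3.1409 q6 -1.31 | shift [-0.0004 -0.0007 -0.0008] turn [-8.000e-04 -3.000e-04 -7.077e-01] F [-1.2 -1.4 -1.4] T [-0.35  0.15  0.11]
```

Call:
{"fn": "servo_tool", "kwargs": {
  "commands": "0 0 0 0 0 0.02; 0 0 0 0 0 0.02; 0 0 0 0 0 0"
}}

```text
time: 17.15
position: [0.5886, 0.2773, 0.1056]
tcp_rot: [0.0, 0.021, 1.0, -0.0]
wrist_force: [-1.0, -4.0, -0.2]
grip_width: 0.154
grip_force: 59.0
```

```bash
python3 go.py .5890 .2765 .1063 .707
```

```text
t 17.15 tcp [0.5886 0.2773 0.1056] yaw 3.1006 q6 -1.27 | shift [-0.0004 -0.0008 -0.0007] turn [-7.00e-04 -2.00e-04 -7.48e-01] F [-1.  -4.  -0.2] T [-0.75  0.07  0.15]
```

Call:
{"fn": "servo_tool", "kwargs": {
  "commands": "0 0 0 0 0 0.02; 0 0 0 0 0 0.01; 0 0 0 0 0 0"
}}

```text
time: 17.52
position: [0.5886, 0.2773, 0.1055]
tcp_rot: [-0.0, 0.035, 0.999, -0.0]
wrist_force: [-0.6, -4.9, -0.4]
grip_width: 0.151
grip_force: 59.0
```

```bash
python3 go.py .5890 .2765 .1063 .707
```

```text
t 17.52 tcp [0.5886 0.2773 0.1055] yaw 3.0707 q6 -1.24 | shift [-0.0005 -0.0008 -0.0008] turn [-6.000e-04 -3.000e-04 -7.779e-01] F [-0.6 -4.9 -0.4] T [-1.05  0.1   0.14]
```

Call:
{"fn": "servo_tool", "kwargs": {
  "commands": "0 -0.0006 0 0 0 0; 0 0 0 0 0 0.015; 0 0 0 0 0 0.01; 0 0 0 0 0 0"
}}

```text
time: 18.02
position: [0.5885, 0.2772, 0.1056]
tcp_rot: [0.0, 0.048, 0.999, 0.0]
wrist_force: [0.7, -3.3, -1.2]
grip_width: 0.157
grip_force: 59.0
```

```bash
python3 go.py .5890 .2765 .1063 .707
```

```text
t 18.02 tcp [0.5885 0.2772 0.1056] yaw 3.0456 q6 -1.22 | shift [-0.0005 -0.0006 -0.0007] turn [ 1.00e-04  3.00e-04 -8.03e-01] F [ 0.7 -3.3 -1.2] T [-0.65  0.02  0.16]
```

Call:
{"fn": "servo_tool", "kwargs": {
  "commands": "0 0 0 0 0 0.015; 0 0 0 0 0 0.01; 0 0 0 0 0 0"
}}

```text
time: 18.4
position: [0.5885, 0.2772, 0.1056]
tcp_rot: [0.0, 0.06, 0.998, 0.0]
wrist_force: [-0.3, -3.2, -1.9]
grip_width: 0.153
grip_force: 59.0
```

```bash
python3 go.py .5890 .2765 .1063 .707
```

```text
t 18.4 tcp [0.5885 0.2772 0.1056] yaw 3.0207 q6 -1.2 | shift [-0.0005 -0.0006 -0.0007] turn [ 1.000e-04  2.000e-04 -8.279e-01] F [-0.3 -3.2 -1.9] T [-0.52 -0.06  0.14]
```

Call:
{"fn": "servo_tool", "kwargs": {
  "commands": "0 -0.0004 0 0 0 0; 0 0 0 0 0 0.015; 0 0 0 0 0 0.01; 0 0 0 0 0 0"
}}

```text
time: 18.9
position: [0.5885, 0.277, 0.1057]
tcp_rot: [0.0, 0.073, 0.997, 0.0]
wrist_force: [1.3, -0.5, -2.0]
grip_width: 0.155
grip_force: 58.9
```

```bash
python3 go.py .5890 .2765 .1063 .707
```

```text
t 18.9 tcp [0.5885 0.277  0.1057] yaw 2.9956 q6 -1.17 | shift [-0.0006 -0.0004 -0.0006] turn [ 5.00e-04  5.00e-04 -8.53e-01] F [ 1.3 -0.5 -2. ] T [-0.1  -0.09  0.18]
```

Call:
{"fn": "servo_tool", "kwargs": {
  "commands": "0 0 0 0 0 0.01; 0 0 0 0 0 0.01; 0 0 0 0 0 0"
}}

```text
time: 19.27
position: [0.5885, 0.2769, 0.1057]
tcp_rot: [0.0, 0.083, 0.997, 0.0]
wrist_force: [0.6, -0.4, -1.2]
grip_width: 0.153
grip_force: 58.9
```

```bash
python3 go.py .5890 .2765 .1063 .707
```

```text
t 19.27 tcp [0.5885 0.2769 0.1057] yaw 2.9756 q6 -1.15 | shift [-0.0006 -0.0004 -0.0006] turn [ 4.00e-04  5.00e-04 -8.73e-01] F [ 0.6 -0.4 -1.2] T [ 0.13 -0.21  0.25]
```

Call:
{"fn": "servo_tool", "kwargs": {
  "commands": "0 0 0 0 0 0.01; 0 0 0 0 0 0"
}}

```text
time: 19.52
position: [0.5885, 0.2769, 0.1057]
tcp_rot: [0.0, 0.088, 0.996, 0.0]
wrist_force: [0.7, 1.0, -1.8]
grip_width: 0.151
grip_force: 58.9
```

```bash
python3 go.py .5890 .2765 .1063 .707
```

```text
t 19.52 tcp [0.5885 0.2769 0.1057] yaw 2.9657 q6 -1.14 | shift [-0.0006 -0.0003 -0.0006] turn [ 3.000e-04  3.000e-04 -8.829e-01] F [ 0.7  1.  -1.8] T [ 0.23 -0.18  0.19]
```

Call:
{"fn": "servo_tool", "kwargs": {
  "commands": "0 0 0 0 0 0.01; 0 0 0 0 0 0"
}}

```text
time: 19.77
position: [0.5885, 0.2769, 0.1057]
tcp_rot: [0.0, 0.093, 0.996, 0.0]
wrist_force: [0.6, 2.5, -1.5]
grip_width: 0.153
grip_force: 59.0
```

```bash
python3 go.py .5890 .2765 .1063 .707
```

```text
t 19.77 tcp [0.5885 0.2769 0.1057] yaw 2.9559 q6 -1.13 | shift [-0.0006 -0.0003 -0.0006] turn [ 2.000e-04  3.000e-04 -8.927e-01] F [ 0.6  2.5 -1.5] T [ 0.38 -0.21  0.33]
```

Call:
{"fn": "servo_tool", "kwargs": {
  "commands": "0 0 0 0 0 0.008; 0 0 0 0 0 0"
}}

```text
time: 20.02
position: [0.5884, 0.2769, 0.1056]
tcp_rot: [0.0, 0.097, 0.995, 0.0]
wrist_force: [1.1, 1.9, -2.7]
grip_width: 0.152
grip_force: 59.2
```

```bash
python3 go.py .5890 .2765 .1063 .707
```

```text
t 20.02 tcp [0.5884 0.2769 0.1056] yaw 2.948 q6 -1.12 | shift [-0.0006 -0.0002 -0.0007] turn [ 2.000e-04  2.000e-04 -9.006e-01] F [ 1.1  1.9 -2.7] T [ 0.41 -0.24  0.43]
```

Call:
{"fn": "servo_tool", "kwargs": {
  "commands": "0 0 0 0 0 0.008; 0 0 0 0 0 0"
}}

```text
time: 20.27
position: [0.5885, 0.2768, 0.1057]
tcp_rot: [0.0, 0.101, 0.995, 0.0]
wrist_force: [1.0, 2.2, -2.4]
grip_width: 0.148
grip_force: 59.5
```

```bash
python3 go.py .5890 .2765 .1063 .707
```

```text
t 20.27 tcp [0.5885 0.2768 0.1057] yaw 2.9399 q6 -1.11 | shift [-0.0006 -0.0002 -0.0006] turn [ 2.000e-04  2.000e-04 -9.087e-01] F [ 1.   2.2 -2.4] T [ 0.53 -0.25  0.58]
```

Call:
{"fn": "servo_tool", "kwargs": {
  "commands": "0 0 0 0 0 -0.02; 0 0 0 0 0 -0.02; 0 0 0 0 0 -0.02; 0 0 0 0 0 0"
}}

```text
time: 20.78
position: [0.5883, 0.2763, 0.1055]
tcp_rot: [-0.0, 0.071, 0.997, -0.0]
wrist_force: [0.6, 0.5, -1.6]
grip_width: 0.147
grip_force: 59.1
```

```bash
python3 go.py .5890 .2765 .1063 .707
```

```text
t 20.77 tcp [0.5883 0.2763 0.1055] yaw 2.9997 q6 -1.17 | shift [-0.0006  0.0002 -0.0008] turn [-4.000e-04 -6.000e-04 -8.489e-01] F [ 0.6  0.5 -1.6] T [ 0.13 -0.07 -0.  ]
```

Call:
{"fn": "servo_tool", "kwargs": {
  "commands": "0 0 -0.002 0 0 0; 0 0 -0.003 0 0 0; 0 0 -0.004 0 0 0; 0 0 -0.006 0 0 0; 0 0 -0.015 0 0 0"
}}

```text
time: 21.4
position: [0.5878, 0.2764, 0.1356]
tcp_rot: [-0.001, 0.071, 0.997, -0.0]
wrist_force: [-0.1, 0.7, -1.3]
grip_width: 0.155
grip_force: 59.0
```

Call:
{"fn": "servo_tool", "kwargs": {
  "commands": "0 0 -0.025 0 0 0; 0 0 -0.025 0 0 0; 0 0 0 0 0 0"
}}

```text
time: 21.78
position: [0.5903, 0.2772, 0.1894]
tcp_rot: [0.003, 0.071, 0.997, 0.001]
wrist_force: [0.7, -0.7, -1.9]
grip_width: 0.154
grip_force: 59.1
```

```bash
python3 go.py .5852 -.0112 .19 -.3958
```

```text
t 21.77 tcp [0.5903 0.2772 0.1894] yaw 2.9999 q6 -1.17 | shift [-0.0357 -0.2862 -0.0011] turn [0.0032 0.0058 0.2541] F [ 0.7 -0.7 -1.9] T [-0.02 -0.01 -0.01]
```

Call:
{"fn": "servo_tool", "kwargs": {
  "commands": "-0.004 -0.03 0 0 0 0; -0.006 -0.05 0 0 0 0; -0.006 -0.052 0 0 0 0; -0.006 -0.052 0 0 0 0; -0.006 -0.05 0 0 0 0"
}}

```text
time: 22.4
position: [0.5822, 0.0394, 0.1846]
tcp_rot: [-0.001, 0.071, 0.997, -0.0]
wrist_force: [0.0, 0.0, -1.6]
grip_width: 0.151
grip_force: 59.1
```

Call:
{"fn": "servo_tool", "kwargs": {
  "commands": "-0.005 -0.035 0 0 0 0.08; 0 0 0 0 0 0.1; 0 0 0 0 0 0.074; 0 0 0 0 0 0; 0 0 0 0 0 0"
}}

```text
time: 23.02
position: [0.5828, 0.0059, 0.1851]
tcp_rot: [-0.0, 0.196, 0.981, -0.0]
wrist_force: [-0.6, 0.6, -1.1]
grip_width: 0.153
grip_force: 59.1
```

```bash
python3 go.py .5852 -.0112 .09 -.3958; python3 - <<'E'
from h import *
a=env.read_camera("top"); cv2.imwrite("pics/top_2.png",a)
x0,y0=155,225
g=cv2.cvtColor(a,cv2.COLOR_BGR2GRAY)[y0:y0+55,x0:x0+50]
print(g[16:40:2,8:44:2])
E
```

```text
t 23.02 tcp [0.5828 0.0059 0.1851] yaw 2.7472 q6 -1.37 | shift [-0.0089 -0.0148  0.0951] turn [-0.0002 -0.0008  0.0014] F [-0.6  0.6 -1.1] T [-0.03  0.03  0.02]
[[ 81  84  81  73 123 105 117 123 118 116 117 112 115 111  95 115  81 110]
 [ 83  80  77 122 106 118 108  27 106 118 117 112 115 115 108 108 118  76]
 [ 81  80 135 105 117 115 120  67 122 117 119 113 114 114 114 128 142  97]
 [ 79  89  95 119 116 116 115 125  86  77 101 120 113 114 112 117 130  76]
 [ 84 135 105 116 117 116 121  59  72  78  50  75 116 113 113 114  64 110]
 [ 81 109 111 113 118 117  88  56 115 115 121  43 107 113 115 114  75 106]
 [ 81  97 117 114 117 118  74  78 114 113 122  45 112 112 113 113  76 110]
 [ 82  93 115 112 116 116  89  51  99 126  66  57 119 112 113 115  55 105]
 [ 82 130 104 116 114 116 119  67  40  43  58 120 117 114 114 119  61  81]
 [ 86 134 120 118 112 117 117 119 115 115 125 119 116 117 115  81 118  50]
 [116  81 101 118 114 114 118 114 116 120  53  63 117 118 108  55  85  53]
 [120  99 116 122 113 116 116 116 115 115  80 104 119 111  49  87  56  63]]
```

```bash
python3 - <<'E'
from h import *
g=cv2.imread("pics/top_2.png",0).astype(float); q=[]
yy,xx=np.mgrid[:420,:560]
for u,v in((177.2,243.3),(183.8,261.6)):
    for _ in range(3):
        w=np.clip(105-g,0,None)*((xx-u)**2+(yy-v)**2<2.8**2); u,v=(w*xx).sum()/w.sum(),(w*yy).sum()/w.sum()
    q.append(onz("top",(u,v),.062)); print(u,v,q[-1].round(4))
d=q[0]-q[1];print(np.hypot(*d[:2]),np.arctan2(d[1],d[0]),"turned",.707-np.arctan2(d[1],d[0]))
E
```

```text
177.1884328358209 243.46641791044777 [0.6149 0.2739 0.062 ]
183.78849721706865 261.6363636363636 [0.5631 0.28   0.062 ]
0.05212093363723749 -0.1164317378944688 turned 0.8234317378944688
```

Call:
{"fn": "servo_tool", "kwargs": {
  "commands": "-0.006 -0.008 0 0 0 0; -0.003 -0.007 0.01 0 0 0; 0 0 0.03 0 0 0; 0 0 0.03 0 0 0; 0 0 0.015 0 0 0"
}}

```text
time: 23.7
position: [0.5842, -0.0118, 0.098]
tcp_rot: [-0.002, 0.197, 0.98, -0.0]
wrist_force: [-0.3, 0.4, -1.2]
grip_width: 0.151
grip_force: 59.1
```

Call:
{"fn": "servo_tool", "kwargs": {
  "commands": "0 0 0 0 0 0; 0 0 0 0 0 0"
}}

```text
time: 23.95
position: [0.5866, -0.0119, 0.1019]
tcp_rot: [0.001, 0.197, 0.98, -0.0]
wrist_force: [-0.1, -0.1, -2.2]
grip_width: 0.151
grip_force: 59.1
```

```bash
python3 go.py .5852 -.0112 .0683 -.3958
```

```text
t 23.95 tcp [ 0.5866 -0.0119  0.1019] yaw 2.7458 q6 -1.4 | shift [0.0016 0.0001 0.0336] turn [ 0.0004  0.0023 -0.    ] F [-0.1 -0.1 -2.2] T [-0.04  0.01 -0.01]
```

Call:
{"fn": "servo_tool", "kwargs": {
  "commands": "0 0 0.01 0 0 0; 0 0 0.008 0 0 0; 0 0 0 0 0 0; 0 0 0 0 0 0"
}}

```text
time: 24.45
position: [0.5857, -0.0116, 0.0826]
tcp_rot: [0.0, 0.197, 0.98, -0.0]
wrist_force: [0.2, -0.7, -0.8]
grip_width: 0.152
grip_force: 59.1
```

```bash
python3 go.py .5852 -.0112 .0683 -.3958
```

```text
t 24.45 tcp [ 0.5857 -0.0116  0.0826] yaw 2.7459 q6 -1.4 | shift [0.0006 0.0002 0.0143] turn [0.     0.     0.0001] F [ 0.2 -0.7 -0.8] T [ 0.03  0.01 -0.03]
```

Call:
{"fn": "servo_tool", "kwargs": {
  "commands": "0.0006 0.0002 0.002 0 0 0; 0 0 0.002 0 0 0; 0 0 0.001 0 0 0; 0 0 0 0 0 0"
}}

```text
time: 24.95
position: [0.585, -0.0111, 0.0775]
tcp_rot: [-0.0, 0.197, 0.98, -0.0]
wrist_force: [0.8, 0.0, -2.1]
grip_width: 0.158
grip_force: 59.1
```

Call:
{"fn": "servo_tool", "kwargs": {
  "commands": "0 0 0.001 0 0 0; 0 0 0.001 0 0 0; 0 0 0 0 0 0"
}}

```text
time: 25.32
position: [0.585, -0.0112, 0.0755]
tcp_rot: [-0.0, 0.197, 0.98, -0.0]
wrist_force: [0.4, 0.5, -2.1]
grip_width: 0.148
grip_force: 59.1
```

```bash
python3 go.py .5852 -.0112 .0683 -.3958
```

```text
t 25.32 tcp [ 0.585  -0.0112  0.0755] yaw 2.7458 q6 -1.4 | shift [-0.0001  0.      0.0072] turn [-0.     -0.0002 -0.    ] F [ 0.4  0.5 -2.1] T [ 0.03 -0.06 -0.04]
```

Call:
{"fn": "servo_tool", "kwargs": {
  "commands": "0 0 0.001 0 0 0; 0 0 0.0005 0 0 0; 0 0 0 0 0 0"
}}

```text
time: 25.7
position: [0.5851, -0.0112, 0.0741]
tcp_rot: [-0.0, 0.197, 0.98, -0.0]
wrist_force: [-0.0, -0.1, -2.1]
grip_width: 0.15
grip_force: 59.1
```

Call:
{"fn": "servo_tool", "kwargs": {
  "commands": "0 0 0.001 0 0 0; 0 0 0.001 0 0 0; 0 0 0 0 0 0"
}}

```text
time: 26.08
position: [0.585, -0.0112, 0.072]
tcp_rot: [-0.0, 0.197, 0.98, -0.0]
wrist_force: [0.5, -0.0, -1.3]
grip_width: 0.152
grip_force: 59.1
```

```bash
python3 go.py .5852 -.0112 .0683 -.3958
```

```text
t 26.07 tcp [ 0.585  -0.0112  0.072 ] yaw 2.7458 q6 -1.4 | shift [-0.0002  0.      0.0037] turn [-0.0001 -0.0002  0.    ] F [ 0.5 -0.  -1.3] T [ 0.01  0.02 -0.02]
```

Pins are in the holder holes; lower on until the bar touches the wood.

Call:
{"fn": "servo_tool", "kwargs": {
  "commands": "0 0 0.001 0 0 0; 0 0 0.001 0 0 0; 0 0 0.0008 0 0 0; 0 0 0 0 0 0"
}}

```text
time: 26.58
position: [0.5851, -0.0111, 0.0692]
tcp_rot: [-0.0, 0.197, 0.98, -0.0]
wrist_force: [-0.4, -0.9, -2.6]
grip_width: 0.151
grip_force: 59.1
```

Call:
{"fn": "servo_tool", "kwargs": {
  "commands": "0 0 0.0005 0 0 0; 0 0 0 0 0 0; 0 0 0 0 0 0"
}}

```text
time: 26.95
position: [0.5852, -0.0112, 0.0688]
tcp_rot: [0.0, 0.197, 0.98, 0.0]
wrist_force: [0.9, -0.2, -1.8]
grip_width: 0.153
grip_force: 59.1
```

Call:
{"fn": "servo_tool", "kwargs": {
  "commands": "0 0 0.0004 0 0 0; 0 0 0 0 0 0; 0 0 0 0 0 0"
}}

```text
time: 27.32
position: [0.5851, -0.0112, 0.0684]
tcp_rot: [-0.0, 0.197, 0.98, -0.0]
wrist_force: [-0.5, -0.1, -0.7]
grip_width: 0.154
grip_force: 59.1
```

```bash
python3 go.py .5852 -.0112 .0683 -.3958
```

```text
t 27.32 tcp [ 0.5851 -0.0112  0.0684] yaw 2.7458 q6 -1.4 | shift [-0.0001  0.      0.0001] turn [-0. -0. -0.] F [-0.5 -0.1 -0.7] T [ 0.01  0.05 -0.02]
```

Call:
{"fn": "servo_tool", "kwargs": {
  "commands": "0 0 0.0002 0 0 0; 0 0 0 0 0 0"
}}

```text
time: 27.58
position: [0.5852, -0.0112, 0.0683]
tcp_rot: [0.0, 0.197, 0.98, -0.0]
wrist_force: [-0.7, 0.3, -0.7]
grip_width: 0.154
grip_force: 59.2
```

Call:
{"fn": "servo_tool", "kwargs": {
  "commands": "0 0 0 0 0 0; 0 0 0 0 0 0; 0 0 0 0 0 0; 0 0 0 0 0 0",
  "gripper": 0.45
}}

```text
time: 28.08
position: [0.5852, -0.0112, 0.0682]
tcp_rot: [0.0, 0.197, 0.98, -0.0]
wrist_force: [0.5, 0.1, -0.2]
grip_width: 0.448
grip_force: 0.0
```

Call:
{"fn": "servo_tool", "kwargs": {
  "commands": "0 0 -0.005 0 0 0; 0 0 -0.015 0 0 0; 0 0 -0.03 0 0 0; 0 0 -0.05 0 0 0; 0 0 -0.05 0 0 0"
}}

```text
time: 28.7
position: [0.5851, -0.0111, 0.2209]
tcp_rot: [0.0, 0.197, 0.98, -0.0]
wrist_force: [0.6, -0.5, 0.8]
grip_width: 0.456
grip_force: 0.0
```

Call:
{"fn": "servo_tool", "kwargs": {
  "commands": "0.05 0.03 0 0 0 0; 0.06 0.03 0 0 0 0; 0.06 0.03 0 0 0 0; 0.03 0.02 0 0 0 0; 0 0 0 0 0 0"
}}

```text
time: 29.32
position: [0.4479, 0.1622, 0.2194]
tcp_rot: [0.001, 0.195, 0.981, 0.0]
wrist_force: [0.8, -0.8, 0.8]
grip_width: 0.452
grip_force: 0.0
```

```bash
python3 go.py .5852 -.0112 .0683 -.3958; python3 - <<'E'
from h import *
a=env.read_camera("top"); b=env.read_camera("side")
f=lambda im,x,y,w,h:cv2.resize(im[y:y+h,x:x+w],(400,400),interpolation=cv2.INTER_CUBIC)
cv2.imwrite("pics/g4.png",np.hstack([f(a,140,150,160,160),f(b,240,160,90,90)]))
cv2.imwrite("pics/top_e.png",a);cv2.imwrite("pics/side_e.png",b)
E
```

```text
t 29.32 tcp [0.4479 0.1622 0.2194] yaw 2.7494 q6 -1.09 | shift [-0.1929 -0.1079  0.1512] turn [0.0009 0.0013 0.0036] F [ 0.8 -0.8  0.8] T [-0.02  0.03  0.03]
```

View pics/g4.png

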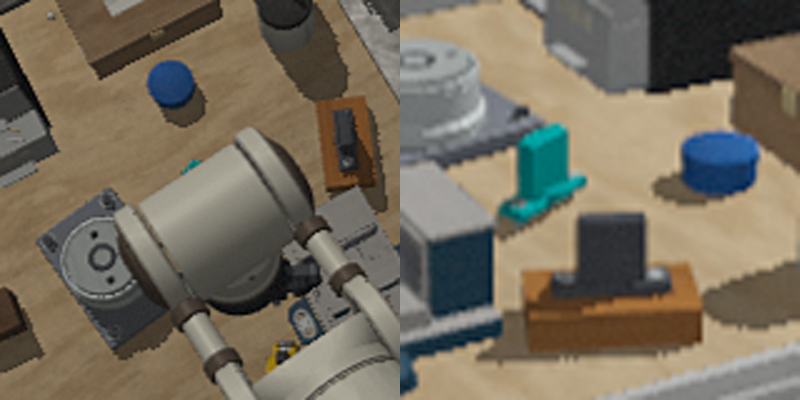

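The spanner stands flat in its holder (side crop (612,270), top crop (345,140)), the bystanders are where they were, and the ring's holes have turned about 0.82 rad.

```bash
python3 -c "
from bench import env
print(env.sign_off())"
```

```text
the job is handed in; nothing more can be done
None
```

Job handed in at about 29 s of the 72 s: the pins went fully into the ring, I turned it clockwise about 0.82 rad until the torque climbed from 0.2 to 0.58 N m at the stop, and the spanner is back flat in its holder. The bystanders I could see in the last picture (tin, jar) looked undisturbed.

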